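# Hold the reader's sprung lid at its index

## Robot

A 6-joint arm with a two-finger parallel gripper is mounted at the origin on a cart in front of the work surface, level with it; the furniture and walls round the work are solid. World frame = base frame: x ahead of the robot, y to its left, z up, the work surface at z = 0. Lengths are in mm, angles in rad, forces in N, time in s.
With the tool pointing down it reaches from about 350 to 975 mm from the base axis. Payload 7.1 kg.
Tool frame: the origin (TCP) lies midway between the tips of the shut fingers; the grasp point (between the pads) lies 19 mm behind it (ctrl.grip_depth is the distance from the TCP to the grasp point, in mm); z points along the fingers, y is the line along which they close (so a half turn about z gives the same grasp; the last joint's range is limited). The gripper opens to 88 mm and grips with 3 to 60 N. Pads are 20 mm wide; open, the fingers measure 115 mm over their backs; the gripper's body (75 mm by 178 mm) begins 61 mm behind the grasp point.
Start: joints at [1.194, 0.423, 1.63, -0, 1.089, -0.019], TCP at [218.852, 585.413, 222.675] pointing down, gripper open.
Joint ranges: [-3, 3], [-0.9, 2.11], [0.09, 2.58], [-1.31, 4.45], [0.11, 2.69], [-2.54, 2.54]. Speed limits (rad/s): [2.39, 2.39, 3.01, 3.14, 3.14, 3.14].

## Interface

Orientations are given as a rotation vector (axis times angle).
In Python, from workcell import ctrl, cams gives the robot as it stands.
- The arm moves only by the tool move_arm, never from a script. Its argument "steps" is a list of rows, each a list of 3 entries, a list of its own where there are three numbers: the shift along the tool's x, y, z in units of 25 mm (1.0 is 25 mm), then the turn about the tool's z in units of 5 degrees (1.0 is 5 degrees), then the closure, from 0 (fully open) to 1 (shut). A call has 1 to 20 rows; each row shifts and turns the commanded pose from where the row before left it, along the tool's axes as they then stand; what a row does not reach is not made up. A row lasts 1/12 s, in which the tool goes at most 41.7 mm and 7.16 degrees, less where a joint would pass 70% of its speed; a pose out of reach is approached as far as the arm can. A call is refused whole if a number of a shift passes 1 or a number of a turn 1, either way. A call with a gripper value outside its range is refused whole. The fingers move at their own pace and stop on an object; the grip force is fixed at half the most. Time passes only in rows, so rows that do not move let the fingers close. It gives the time, the measured TCP pose, the force, the opening and the grip force at its end, in the units of the state.
- ctrl.get_obs(): the state, without advancing time (a new reading comes with each control period).
- cams.get_image(name): name is "scene" or "top" or "wrist"; returns a dict with "image" (384x512x3 uint8, red, green, blue), "camera_matrix" (3x3 intrinsics, pixels), "k1" (the pictures are not rectified: a ray, as slopes to the right and down, at radius r is drawn at 1 + k1 r^2 times it, then the intrinsics apply), "xyz" and "rotation" of the camera in the world; the wrist camera has in their place "mount" (4x4, takes a point from camera to tool coordinates, whose origin is the TCP and whose axes are the flange's). Camera axes: x right, y down, z forward; pixel columns grow to the right and rows downward; lengths in mm; the calibration is good to about 2 mm. A picture is of the moment at which its call begins: read the wrist's pose just before it. There is no depth.
- ctrl.close_job(): hands the job in; it is judged then, once.
Trained networks look in the newest picture that a camera, given by its name, has taken for a name from the list of things; names that differ only in an ending like _2 or _b are one class to them, and where a whole thing is asked for, a point or a joint stands for the part that bears it (a point fixed in the world has none). Each returns a list of dicts, best first, with "p" (0 to 1); they miss things now and then, are a little off and sometimes report something else, mostly with a low value. They report only what shows in the picture. A call takes as long as a camera call.
- cams.boxes_of(camera, thing): "rect" ([centre column, centre row, width, height] in pixels, round what is visible of it).
- cams.cut_out(camera, thing): "pixels" (384x512 bool, what is visible of it) and "rect" ([centre column, centre row, width, height] in pixels, round what is visible of it).
The state is a dict: "t": time; "qpos": joint angles; "qvel": joint speeds; "joint_torque": joint torques, N m; "ee_pos": TCP position; "orientation": TCP orientation; "ft_force": force on the tool from outside, world axes, zero at the start; "moment": the same for the moment, N m; "width": finger opening in mm; "grasp_force": force on a finger pad.
Only numpy, scipy, OpenCV 4.12 (cv2) and the standard library are available. Lean on these libraries where they do the work, as an engineer would, in place of code of your own. Each camera call takes 0.05 s, during which the arm holds its last target. There are 200 camera calls.

## Task

The tube reader's lid is sprung shut. Take the black upright tab at the front of the lid with a gentle grip (no more than 60 N), lift the lid against its spring until the small black pointer on its left edge is level with the black index nose clamped on the graduated quadrant, and finish while still holding it steady there so that the wells can be inspected. Do not swing the lid well past the index (more than about 10 degrees), do not shift the index, and leave the things standing round the reader where they are.

Things in the scene. Friction and masses are not known exactly. Their poses are not given: they have to be found in the camera images.
- reader: tube reader fixed to the bench: white housing 170 (x) x 150 (y) x 80 mm high, with a graduated quadrant beside it at y = +90 mm, x = -35 to +75 mm, up to 185 mm above the bench. Origin: centre of its underside. Its x axis points from the front (display, lid tab) to the back (hinge), y to its left, z up. The hinge axis runs along y at x = +75, z = 87 mm.
- lid (a joint): lid angle in rad: 0 shut, grows as the front of the lid rises (1.25 is the stop). A spring and the lid's weight pull it shut: about 0.34 N m when shut, rising to about 0.62 N m at 0.9 rad (2.3 to 4.1 N at the tab); let go, it falls shut.
- index (a joint): angle in rad at which the index is clamped on the quadrant, in the same sense and from the same zero as the lid angle: the lid is on the mark when both joint values are equal. Set anywhere from 0.40 to 0.90.
- lid_tab (a point): grip point inside the tab, 11.5 mm below its top, 25.5 mm above the lid. The tab: black block at the middle of the lid's front edge, 18 x 18 mm, 37 mm high, free on its +y and -y sides. In the lid's frame the point is 146 mm in front of (-x) and 32 mm above the hinge axis. Pinched across y it turns between the pads as the lid rises, so the tool may keep pointing down. Axes turn with the lid.
- lid_hinge (a point): point on the lid's hinge axis, at the middle of the lid's width (y = 0 of the reader); its y axis is the hinge axis; axes turn with the lid.
- lid_pointer (a point): front end, outer side, of the pointer: a black plate 24 (radial) x 16 x 6 mm on the lid's left (+y) edge, at mid-height of the lid, in the hinge's plane. The point is 118 mm from the hinge axis; its axes turn with the lid.
- index_mark (a point): front inner end of the index nose, a black bar 24 (radial) x 12 x 6 mm on the quadrant, at the end of a steel arm that turns about the hinge axis, with a round black clamp knob (20 mm across) on its outer side. The point is 118 mm from the hinge axis. Nose and pointer stand end to end, 2 mm apart, at the same height, when the lid is on the mark. Axes turn with the index.
- cup: sample cup with screw lid, 56 mm wide, 58 mm high; origin at the centre of its underside; stands to the right of the reader; not to be moved
- beaker: small glass beaker, 52 mm wide, 66 mm high; origin at the centre of its underside; stands to the left of the reader, beyond the quadrant; not to be moved
- marker: marker pen with black cap, 135 mm long, 17 mm wide, lying left of the reader's front; origin at the centre of its underside; not to be moved
- dish: culture dish 94 mm wide, 16 mm high, lying right of the reader's front; origin at the centre of its underside; not to be moved

How it is judged (in metres and radians):
On the way:
1. the lid is lifted off its seat by the fingers (value of joint lid above 0.12 rad and contact force between the fingers and reader above 1 N), for 0.1 s.
At the end, for the whole second after the job is handed in: The fingers hold the lid still with its angle within 0.07 rad (4 degrees) of the index, and the index is where it was set (within 6 mm) (angle between the x axis of lid_pointer and the x axis of index_mark, either way round below 0.07 rad and velocity of joint lid between -0.1 and 0.1 rad/s and contact force between the fingers and reader above 1 N and distance of index_mark from where it was at the start of the episode below 0.006 m); the arm keeps its last pose, push and grip.
It fails at once if the lid or reader is gripped or pushed too hard (the forces of both fingers added: a grip of 60 N counts as 120 N; the limit is 150 N) (contact force between the fingers and reader above 150 N).
It fails at once if the lid is swung more than about 11 degrees past the index (z of lid_pointer in the frame of index_mark above 0.023 m).
It fails at once if the index is shifted by more than 6 mm (distance of index_mark from where it was at the start of the episode above 0.006 m).
It fails at once if a thing round the reader is moved by more than 30 mm (distance of any of cup, beaker, marker, dish from where it was at the start of the episode above 0.03 m).
It also fails if it takes over 32 s, if anything falls off the work surface, if the arm or the gripper's body presses on something with over 40 N, if the wrist force passes 120 N, or if a joint passes its speed limit or range.

## Working session

There is one attempt and no reset: what is moved stays moved. The work goes in short steps, Python scripts to look and compute and a tool call to move; the robot and the scene stay as the last step left them, time stands still between calls to the robot, and variables do not carry over. Pictures are saved under pics/ and viewed, at most 10 in all, crops included, and the job is handed in when it is done.

Besides the shell and the picture viewer there is one more tool, called after ">>>" as name(argument=value, ...), one argument or row to a line, values as JSON. move_arm: Moves the arm, as the interface text tells. Its arguments: {"type":"object","properties":{"steps":{"type":"array"}},"required":["steps"]}

```bash
mkdir -p pics; cat > h.py <<'E'
import numpy as np, cv2
from scipy.spatial.transform import Rotation as R
from workcell import ctrl, cams
def get(n):
    o=ctrl.get_obs(); d=cams.get_image(n)
    if 'mount' in d:
        T=np.eye(4);T[:3,:3]=R.from_rotvec(o['orientation']).as_matrix();T[:3,3]=o['ee_pos']
        W=T@np.array(d['mount']);d['xyz']=W[:3,3];d['rotation']=W[:3,:3]
    d['rotation']=np.array(d['rotation']).reshape(3,3) if np.size(d['rotation'])==9 else R.from_rotvec(d['rotation']).as_matrix()
    d['xyz']=np.array(d['xyz']);return d
def proj(d,P):
    c=(np.atleast_2d(P)-d['xyz'])@d['rotation'];s=c[:,:2]/c[:,2:]
    s=s*(1+d['k1']*(s**2).sum(1,keepdims=True));K=np.array(d['camera_matrix'])
    return s@K[:2,:2].T+K[:2,2]
def ray(d,uv):
    K=np.array(d['camera_matrix']);s0=np.linalg.solve(K[:2,:2],np.array(uv,float)-K[:2,2]);s=s0.copy()
    for _ in range(20): s=s0/(1+d['k1']*(s@s))
    v=d['rotation']@np.r_[s,1];return d['xyz'],v/np.linalg.norm(v)
def atz(d,uv,z):
    o,v=ray(d,uv);return o+v*(z-o[2])/v[2]
def tri(rs):
    A=0;b=0
    for o,v in rs:
        M=np.eye(3)-np.outer(v,v);A=A+M;b=b+M@o
    return np.linalg.solve(A,b)
E
python3 - <<'E'
from h import *
print(ctrl.get_obs())
ims=[]
for n in ['scene','top','wrist']:
    d=get(n);ims.append(d['image']);print(n,d['xyz'],d['k1'],d['rotation'].tolist(),d['camera_matrix'])
    cv2.imwrite(f'pics/{n}0.png',cv2.resize(d['image'][:,:,::-1],(800,600)))
    for t in ['reader','lid','index','lid_tab','lid_pointer','index_mark','cup','beaker','marker','dish']:
        print(t,[(round(b['p'],2),np.round(b['rect']).tolist()) for b in cams.boxes_of(n,t)[:2]])
E
```

```text
{'t': 0.0, 'qpos': array([ 1.19401995e+00,  4.23810117e-01,  1.63066178e+00, -1.68247896e-05,
        1.08860022e+00, -1.90167527e-02]), 'qvel': array([ 1.37640545e-04,  9.97651166e-05, -1.97674406e-04, -9.67415980e-05,
        2.78714172e-04, -7.87810156e-04]), 'joint_torque': array([ 5.00021506e-04, -5.44618356e+01, -2.73668307e+01,  6.43070089e-02,
        2.27187574e-02, -1.35981468e-04]), 'ee_pos': array([218.65171657, 584.92887544, 221.93196617]), 'orientation': array([-5.58913948e-01, -3.09119373e+00,  2.28297115e-03]), 'ft_force': array([0.48983126, 0.0906558 , 0.55933889]), 'moment': array([-0.00324932,  0.04207293, -0.03412016]), 'grasp_force': 0.0, 'width': 87.90978719503833}
scene [ 151.2542352  -520.02693891  865.24864753] -0.10104225506666765 [[0.8335397403496145, -0.4266672294704652, 0.3509509603262187], [-0.5524231799360887, -0.6364202667315784, 0.5383287790584924], [-0.006334944924589525, -0.6425918762241744, -0.7661824515632671]] [[409.12801379   0.         256.05660594]
 [  0.         409.12801379 190.44107126]
 [  0.           0.           1.        ]]
reader [(0.
[... 1200 characters left out ...]
.0])]
beaker [(0.59, [199.0, 179.0, 27.0, 23.0]), (0.38, [360.0, 193.0, 34.0, 38.0])]
marker [(0.59, [224.0, 234.0, 33.0, 39.0]), (0.51, [279.0, 177.0, 76.0, 76.0])]
dish [(0.59, [359.0, 192.0, 36.0, 33.0])]
wrist [150.07031293 610.9637335  384.19896627] -0.0042935134357493685 [[0.34946850275852015, 0.9018683388284982, 0.253978867228047], [0.9369481064849765, -0.33635343664879663, -0.09483992518322572], [-0.00010646095129274986, 0.27110858539203, -0.9625487642674507]] [[318.8980972    0.         258.66461885]
 [  0.         318.8980972  188.82236287]
 [  0.           0.           1.        ]]
reader []
lid []
index []
lid_tab []
lid_pointer []
index_mark []
cup []
beaker []
marker []
dish []
```

View pics/scene0.png

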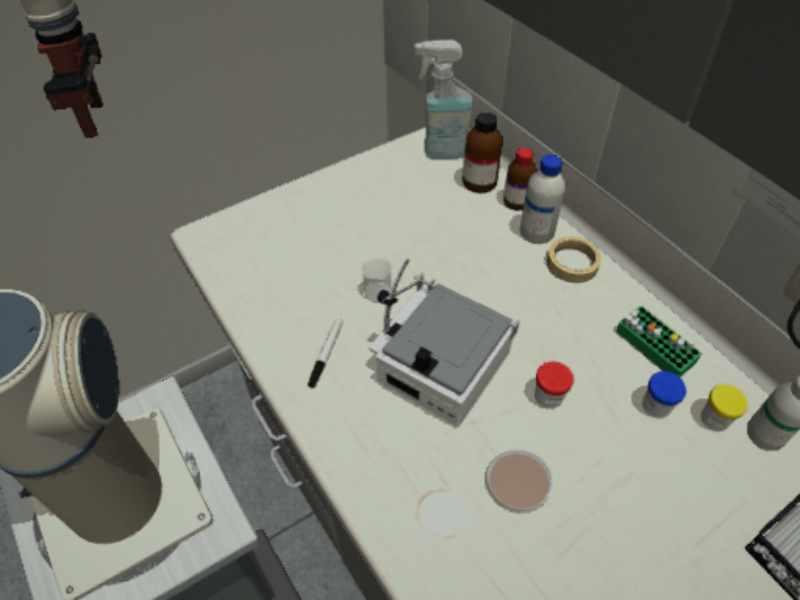

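View pics/top0.png

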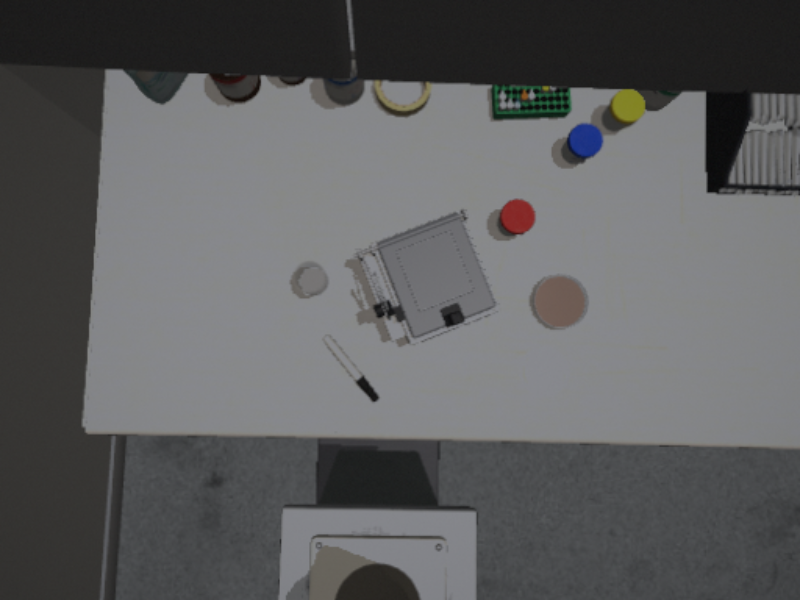

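Both views show the reader clearly. In the scene picture (800 px wide) the tab is near (424,358) and the index nose near (388,297). In the top picture the tab is at (452,313) and the knob/nose at (383,309). I'll zoom in for a proper pose fit.

```bash
python3 - <<'E'
from h import *
a=get('scene')['image'];b=get('top')['image']
A=cv2.resize(a[155:280,225:345],None,fx=3.3,fy=4,interpolation=cv2.INTER_CUBIC)
A=cv2.resize(a[155:275,225:345],(400,400),interpolation=cv2.INTER_CUBIC)
B=cv2.resize(b[125:225,220:320],(400,400),interpolation=cv2.INTER_CUBIC)
cv2.imwrite('pics/z.png',np.clip(np.hstack([A,B])[:,:,::-1].astype(float)*1.4,0,255).astype(np.uint8))
d=get('top')
for n,u in dict(BL=(378,245),BR=(463,215),FR=(496,305),FL=(414,338)).items(): print(n,atz(d,np.array(u)*.64,93.5).round(1))
s=get('scene')
print('tab',tri([ray(d,np.array((452,311))*.64),ray(s,np.array((424,354))*.64)]).round(1))
E
```

```text
BL [569.8  13.3  93.5]
BR [ 620.7 -117.1   93.5]
FR [ 482.2 -170.1   93.5]
FL [428.5 -45.2  93.5]
tab [468.1 -99.1 112.7]
```

View pics/z.png

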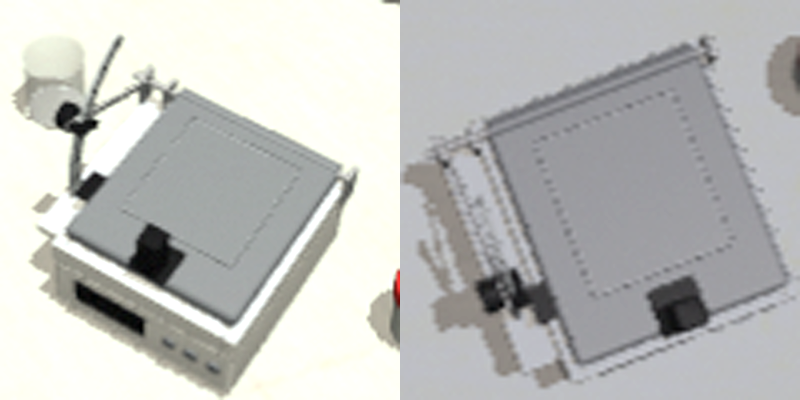

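The crop shows tab top faces at about scene (152,235) and top (683,312). The pointer plate is at scene (90,187) and top (541,300), and the nose and knob are at scene (78,122)/(65,115) and top (510,290)/(490,293). I'll fit the reader pose and index angle from these.

```bash
cat > fit.py <<'E'
from h import *
from scipy.optimize import least_squares
s=get('scene');d=get('top')
S=lambda u,v:(u/3.3333+225,v/3.3333+155); T=lambda u,v:((u-400)/4+220,v/4+125)
def pts(p):
    x,y,yaw,w,xf,yp,phi,yk=p
    r=106;nose=[75-r*np.cos(phi),yp+14,87+r*np.sin(phi)]
    knob=[nose[0],yk,nose[2]]
    L=[[-71,0,130.5],[xf,w,93.5],[xf,-w,93.5],[-31,yp,87],nose,knob]
    return (R.from_euler('z',yaw).apply(L)+[x,y,0])
obs_s=[S(152,235),S(67,235),S(236,322),S(90,187),S(80,123),S(65,115)]
obs_t=[T(684,313),T(578,365),T(787,283),T(541,300),T(510,289),T(490,293)]
f=lambda p:np.r_[(proj(s,pts(p))-obs_s).ravel(),(proj(d,pts(p))-obs_t).ravel(),(p[3]-73)/10,(p[4]+80)/5,(p[5]-82)/5,(p[7]-108)/5]
q=least_squares(f,[530,-80,-.35,73,-80,82,.6,108]);p=q.x
if __name__=='__main__':
    print(p.round(3));print(q.fun.round(1));X=pts(p);print('tab',X[0])
    for t in (s,d):
        print(proj(t,pts(p)).round(1).tolist())
E
python3 fit.py
```

```text
[ 5.24846e+02 -7.73590e+01  4.10000e-01  6.71630e+01 -7.74370e+01
  7.65530e+01  4.69000e-01  1.03804e+02]
[ 0.5  0.  -0.6 -1.7 -0.6 -0.8  0.2 -0.8  0.6 -0.   0.3 -0.   1.6 -0.1
  1.   0.7  0.6  0.1 -0.8  0.5  0.1 -0.3 -0.3  0.9 -0.6  0.5 -1.1 -0.8]
tab [ 459.71876505 -105.63408236  130.5       ]
[[271.1, 225.5], [244.5, 223.8], [295.2, 250.8], [252.2, 210.3], [249.6, 191.9], [244.8, 189.5]]
[[292.6, 203.2], [265.5, 217.0], [317.3, 195.9], [254.4, 200.5], [247.6, 197.0], [242.2, 199.1]]
```

```bash
cat > go.py <<'E'
import sys
from h import *
def plan(tgt,yaw):
    "deltas in current tool axes (units) and turn units"
    o=ctrl.get_obs();M=R.from_rotvec(o['orientation']).as_matrix()
    v=M.T@(np.array(tgt)-o['ee_pos'])/25
    yt=np.array([-np.sin(yaw),np.cos(yaw),0]);a=M.T@yt
    ang=np.arctan2(-a[0],a[1]);ang=(ang+np.pi/2)%np.pi-np.pi/2
    print('shift',v.round(2),'turn',(np.degrees(ang)/5).round(2),'w',o['width'],'q',o['qpos'].round(2),o['ee_pos'],'x',M[:,0].round(3),'y',M[:,1].round(3),'z',M[:,2].round(3),'f',o['ft_force'].round(1),o['grasp_force'],o['t'])
if __name__=='__main__': plan([float(a) for a in sys.argv[1:4]],float(sys.argv[4]))
E
python3 go.py 450 -110 240 0.41; python3 -c "
from h import *
print(np.array(cams.get_image('wrist')['mount']).round(2))"
```

```text
shift [-18.4  -22.82  -0.69] turn -8.8 w 87.73418465366221 q [ 1.19  0.42  1.63 -0.    1.09 -0.02] [218.84479283 585.40634468 222.66188719] x [-0.937  0.35  -0.   ] y [ 0.35   0.937 -0.   ] z [ 0. -0. -1.] f [-0.1  0.  -0.2] 0.0 1.95
[[ 0.0000e+00 -9.6000e-01 -2.7000e-01  7.3360e+01]
 [ 1.0000e+00  0.0000e+00  0.0000e+00 -1.5000e-01]
 [ 0.0000e+00 -2.7000e-01  9.6000e-01 -1.6151e+02]
 [ 0.0000e+00  0.0000e+00  0.0000e+00  1.0000e+00]]
```

>>> move_arm(
  steps=[
    [[-0.8, -1, -0.05], 0, 0],
    [[-0.8, -1, -0.05], 0, 0],
    [[-0.8, -1, -0.05], 0, 0],
    [[-0.8, -1, -0.05], 0, 0],
    [[-0.8, -1, -0.05], 0, 0],
    [[-0.8, -1, -0.05], 0, 0],
    [[-0.8, -1, -0.05], 0, 0],
    [[-0.8, -1, -0.05], 0, 0],
    [[-0.8, -1, -0.05], 0, 0],
    [[-0.8, -1, -0.05], 0, 0],
    [[-0.8, -1, -0.05], 0, 0],
    [[-0.8, -1, -0.05], 0, 0],
    [[-0.8, -1, -0.05], 0, 0],
    [[-0.8, -1, -0.05], 0, 0],
    [[-0.8, -1, -0.05], 0, 0],
    [[-0.8, -1, 0], 0, 0],
    [[-0.8, -1, 0], 0, 0],
    [[-0.8, -1, 0], 0, 0],
    [[-0.8, -1, 0], 0, 0],
    [[-0.8, -1, 0], 0, 0],
  ],
)

```text
t: 3.67
ee_pos: [418.7, -24.7, 241.7]
orientation: [0.559, 3.091, 0.0]
ft_force: [0.9, 0.5, -0.9]
width: 87.9
grasp_force: 0.0
```

>>> move_arm(
  steps=[
    [[-0.8, -1, 0], 0, 0],
    [[-0.8, -1, 0], 0, 0],
    [[-0.8, -0.8, 0], 0, 0],
    [[0, 0, 0], -1, 0],
    [[0, 0, 0], -1, 0],
    [[0, 0, 0], -1, 0],
    [[0, 0, 0], -1, 0],
    [[0, 0, 0], -1, 0],
    [[0, 0, 0], -1, 0],
    [[0, 0, 0], -1, 0],
    [[0, 0, 0], -1, 0],
    [[0, 0, 0], -0.8, 0],
    [[0, 0, 0], 0, 0],
    [[0, 0, 0], 0, 0],
  ],
)

```text
t: 4.83
ee_pos: [450.1, -109.6, 241.5]
orientation: [-0.636, 3.076, -0.0]
ft_force: [-0.7, -0.0, 0.0]
width: 88.0
grasp_force: 0.0
```

```bash
python3 go.py 450 -110 240 0.41; python3 - <<'E'
from h import *
d=get('wrist');cv2.imwrite('pics/w1.png',cv2.resize(d['image'][:,:,::-1],(800,600),interpolation=cv2.INTER_CUBIC))
np.savez('w1.npz',**d)
for t in ['lid','lid_tab','index','lid_pointer','index_mark']:
    print(t,[(round(b['p'],2),np.round(b['rect'],1).tolist()) for b in cams.boxes_of('wrist',t)[:2]])
E
```

```text
shift [ 0.01 -0.01  0.06] turn -0.02 w 87.98058681031024 q [-0.26  0.16  1.96 -0.    1.03 -2.24] [ 450.12028132 -109.58298538  241.52160944] x [-0.918 -0.397 -0.   ] y [-0.397  0.918 -0.   ] z [ 0. -0. -1.] f [-0.7 -0.   0. ] 0.0 4.8333
lid [(0.69, [264.4, 236.0, 141.7, 112.8]), (0.25, [405.9, 272.1, 30.5, 29.1])]
lid_tab [(0.66, [267.0, 235.2, 148.4, 117.6])]
index [(0.56, [351.4, 287.1, 4.9, 4.6])]
lid_pointer [(0.67, [263.9, 231.4, 146.7, 106.9])]
index_mark []
```

View pics/w1.png

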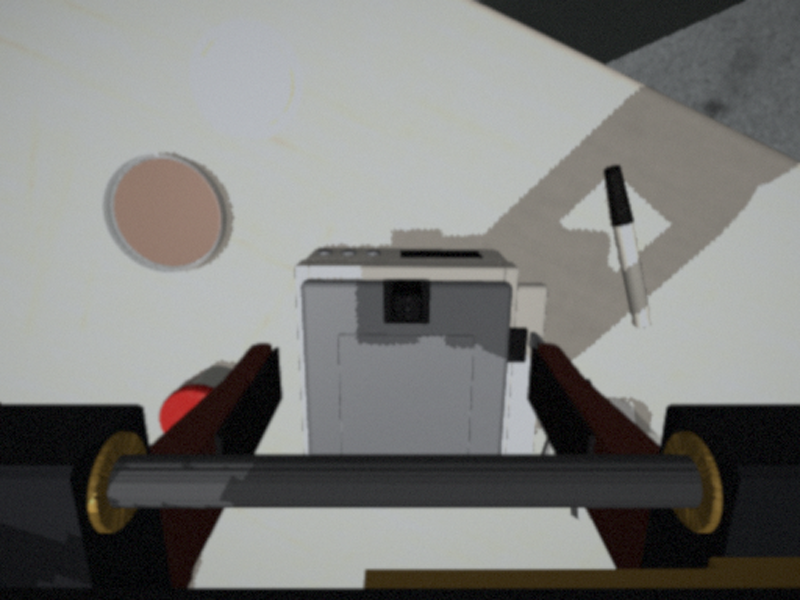

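The wrist view shows the reader square to the tool: front edge level at row 268, tab centred near (407,301), pointer plate at (517,345). I'll check the fit against it.

```bash
python3 - <<'E'
from h import *
import fit
p=fit.p;d=dict(np.load('w1.npz'))
loc=lambda P:R.from_euler('z',-p[2]).apply(P-np.array([p[0],p[1],0])).round(1)
wld=lambda L:R.from_euler('z',p[2]).apply(L)+[p[0],p[1],0]
L=[[-80,9,130.5],[-80,-9,130.5],[-62,9,130.5],[-62,-9,130.5],[-80,0,93.5],[-62,0,93.5],[-85,75,80],[-85,-75,80],[-43,80,87]]
print((proj(d,wld(L))*1.5625).round(0).tolist())
for n,u,z in [('tabT',(407,301),130.5),('tab bottom row',(407,323),130.5),('tab toprow',(407,281),130.5),('tab toprow lowz',(407,281),93.5),('hl',(516,268),80),('hr',(297,268),80),('lidFL',(512,283),93.5),('lidFR',(302,283),93.5),('lid l2',(503,450),93.5),('lid r2',(308,450),93.5),('pt',(526,330),87)]:
    print(n,loc(atz(d,np.array(u)*.64,z)))
print('TCP',loc(ctrl.get_obs()['ee_pos']))
E
```

```text
[[421.0, 292.0], [389.0, 292.0], [421.0, 322.0], [389.0, 322.0], [405.0, 277.0], [405.0, 304.0], [518.0, 265.0], [292.0, 265.0], [524.0, 328.0]]
tabT [-74.8   1.2 130.5]
tab bottom row [-61.6   1.2 130.5]
tab toprow [-86.6   1.2 130.5]
tab toprow lowz [-77.2   1.4  93.5]
hl [-82.7  73.7  80. ]
hr [-82.8 -71.6  80. ]
lidFL [-75.9  68.7  93.5]
lidFR [-76.  -66.   93.5]
lid l2 [46.1 69.4 93.5]
lid r2 [ 46.  -68.6  93.5]
pt [-41.6  81.4  87. ]
TCP [-8.140e+01  2.000e-01  2.414e+02]
```

>>> move_arm(
  steps=[
    [[-0.45, 0.04, 0.5], 0, 0],
    [[0, 0, 0.7], 0, 0],
    [[0, 0, 0.7], 0, 0],
    [[0, 0, 0.7], 0, 0],
    [[0, 0, 0.7], 0, 0.3],
    [[0, 0, 0.7], 0, 0.3],
    [[0, 0, 0.6], 0, 0.3],
    [[0, 0, 0.5], 0, 0.3],
    [[0, 0, 0.3], 0, 0.4],
    [[0, 0, 0.16], 0, 0.5],
    [[0, 0, 0], 0, 0.6],
    [[0, 0, 0], 0, 0.65],
  ],
)

```text
t: 6.23
ee_pos: [460.3, -104.3, 102.7]
orientation: [-0.64, 3.076, -0.0]
ft_force: [-0.4, 0.4, 0.4]
width: 38.2
grasp_force: 0.0
```

>>> move_arm(
  steps=[
    [[0, 0, 0], 0, 0.7],
    [[0, 0, 0], 0, 0.75],
    [[0, 0, 0], 0, 0.8],
    [[0, 0, 0], 0, 0.85],
    [[0, 0, 0], 0, 1],
    [[0, 0, 0], 0, 1],
    [[0, 0, 0], 0, 1],
    [[0, 0, 0], 0, 1],
  ],
)

```text
t: 6.9
ee_pos: [460.1, -104.0, 102.6]
orientation: [-0.639, 3.076, 0.0]
ft_force: [-1.0, 4.4, 5.4]
width: 17.9
grasp_force: 30.0
```

```bash
python3 go.py 450 -110 240 0.41; python3 - <<'E'
from h import *
a=get('scene')['image'];b=get('top')['image'];
A=cv2.resize(a[155:275,205:325],(400,400),interpolation=cv2.INTER_CUBIC)
B=cv2.resize(get('wrist')['image'],(400,400))
cv2.imwrite('pics/z2.png',np.clip(np.hstack([A,B])[:,:,::-1].astype(float)*1.4,0,255).astype(np.uint8))
E
```

```text
shift [ 0.47 -0.06 -5.5 ] turn -0.0 w 17.92080697555603 q [-0.25  0.4   2.04  0.    0.7  -2.23] [ 460.1455985  -103.96911562  102.61647366] x [-0.917 -0.398 -0.   ] y [-0.398  0.917  0.   ] z [ 0.  0. -1.] f [-1.   4.4  5.4] 30.000847578048706 6.9
```

View pics/z2.png

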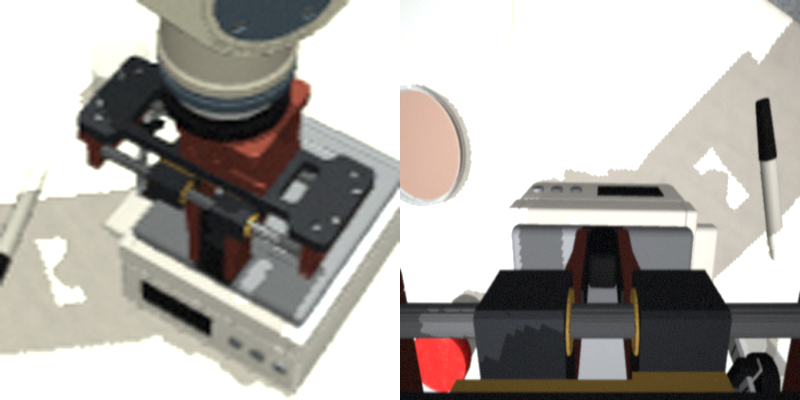

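>>> move_arm(
  steps=[
    [[-0.038, 0, -0.144], 0, 1],
    [[-0.038, 0, -0.144], 0, 1],
    [[-0.04, 0, -0.144], 0, 1],
    [[-0.04, 0, -0.144], 0, 1],
    [[-0.053, 0, -0.14], 0, 1],
    [[-0.053, 0, -0.14], 0, 1],
    [[-0.053, 0, -0.14], 0, 1],
    [[-0.053, 0, -0.14], 0, 1],
    [[-0.068, 0, -0.133], 0, 1],
    [[-0.068, 0, -0.133], 0, 1],
    [[-0.068, 0, -0.133], 0, 1],
    [[-0.068, 0, -0.133], 0, 1],
    [[-0.08, 0, -0.127], 0, 1],
    [[-0.08, 0, -0.127], 0, 1],
    [[0, 0, 0], 0, 1],
    [[0, 0, 0], 0, 1],
  ],
)

```text
t: 8.38
ee_pos: [478.4, -96.2, 150.7]
orientation: [-0.64, 3.076, -0.0]
ft_force: [-2.7, -0.0, -2.9]
width: 17.8
grasp_force: 30.0
```

```bash
python3 - <<'E'
from h import *
o=ctrl.get_obs();d0=np.array([460.15,-103.97,102.6]);dd=o['ee_pos']-d0
dx=dd@[np.cos(.41),np.sin(.41),0];print(dx,dd[2],o['ft_force'].round(1),o['width'],o['grasp_force'],o['t'])
print('theta',np.arctan2(32+dd[2],146-dx)-.2158, 'r',np.hypot(32+dd[2],146-dx))
for n in ['scene','top','wrist']:
    for t in ['index','lid_pointer','index_mark']:
        print(n,t,[(round(b['p'],2),np.round(b['rect'],1).tolist()) for b in cams.boxes_of(n,t)[:2]]) if 0 else None
a=get('scene')['image'];b=get('top')['image'];c=get('wrist')['image']
A=cv2.resize(a[165:245,210:290],(400,400),interpolation=cv2.INTER_CUBIC)
B=cv2.resize(b[160:220,215:275],(400,400),interpolation=cv2.INTER_CUBIC)
im=np.vstack([np.hstack([A,B])])
cv2.imwrite('pics/z3.png',np.clip(im[:,:,::-1].astype(float)*1.4,0,255).astype(np.uint8))
cv2.imwrite('pics/w3.png',cv2.resize(c[:,:,::-1],(800,600)))
E
```

```text
19.7807781152686 48.079807481755125 [-2.7 -0.  -2.9] 17.77023217345607 30.003045201301575 8.3833
theta 0.34956610309821257 r 149.47932144447947
```

View pics/z3.png

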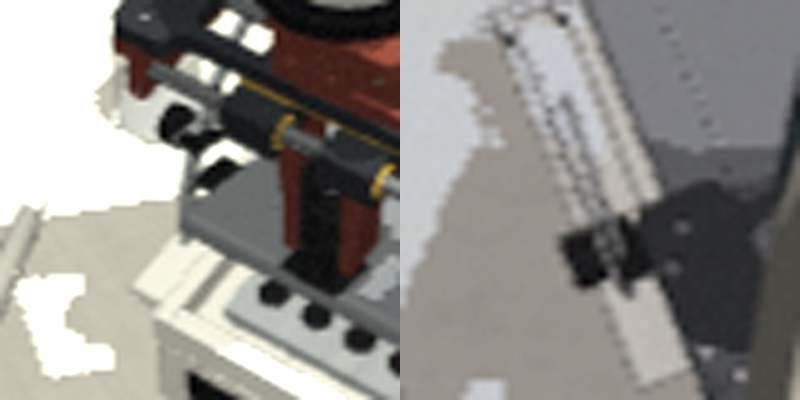

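View pics/w3.png

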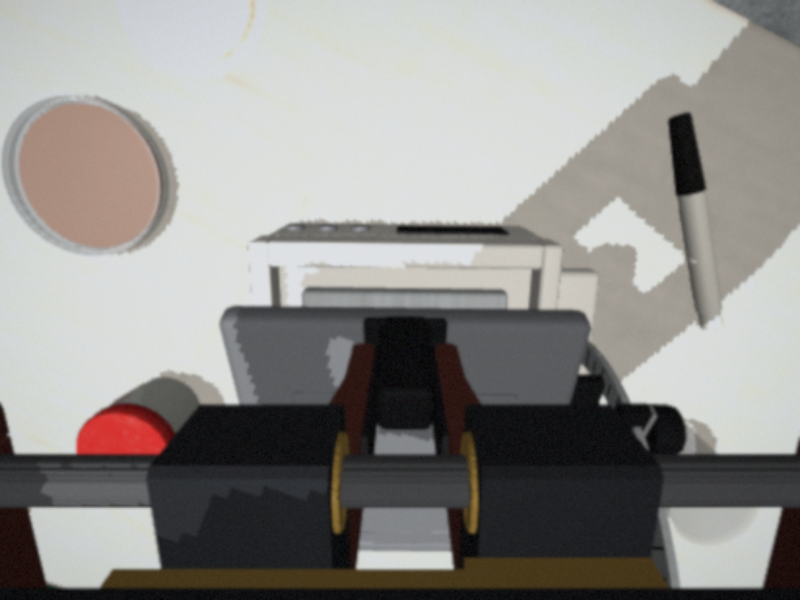

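The lid is at 0.35 rad and the arc radius matches. Pointer is at scene crop (218,178), wrist (590,388). Nose/knob are at scene (203,138)/(178,122) and wrist (632,410)/(667,428), so the index is still above. I'll refine its angle.

```bash
cat > idx.py <<'E'
from h import *
import fit
from scipy.optimize import least_squares
p=fit.p;Rz=R.from_euler('z',p[2])
org=np.array([p[0],p[1],0])+Rz.apply([2,1,0])
s=get('scene');t=get('top');w=get('wrist')
P=lambda r,y,a:Rz.apply([75-r*np.cos(a),y,87+r*np.sin(a)])+org
S=lambda u,v:np.array((u/5+210,v/5+165));T=lambda u,v:np.array(((u-400)/6.667+215,v/6.667+160));W=lambda u,v:np.array((u,v))*.64
iS=lambda q:((q-[210,165])*5).round(0);iT=lambda q:((q-[215,160])*6.667+[400,0]).round(0);iW=lambda q:(q/.64).round(0)
th=.35
print('pointer mid/front pred',[ (iS(proj(s,P(r,y,th))[0]),iW(proj(w,P(r,y,th))[0])) for r,y in((106,76),(118,84),(118,68))])
for phi in (.4,.45,.5,.55,.6):
    print(phi,[(iS(proj(s,P(r,y,phi))[0]),iT(proj(t,P(r,y,phi))[0]),iW(proj(w,P(r,y,phi))[0])) for r,y in ((118,86),(106,92),(106,105))])
f=lambda q:np.r_[proj(s,P(*q))[0]-S(178,122),proj(t,P(*q))[0]-T(578,262),(proj(w,P(*q))[0]-W(667,428))/2]
r=least_squares(f,[106,105,.5]);print('knob',r.x,r.fun.round(1))
f=lambda q:np.r_[proj(s,P(*q))[0]-S(203,138),proj(t,P(*q))[0]-T(625,250),(proj(w,P(*q))[0]-W(632,410))/2]
r=least_squares(f,[106,92,.5]);print('nose',r.x,r.fun.round(1))
E
python3 idx.py
```

```text
pointer mid/front pred [(array([219., 166.]), array([586., 406.])), (array([191., 170.]), array([612., 386.])), (array([220., 184.]), array([573., 386.]))]
0.4 [(array([190., 157.]), array([640., 276.]), array([622., 397.])), (array([192., 143.]), array([611., 253.]), array([629., 416.])), (array([169., 131.]), array([576., 267.]), array([660., 416.]))]
0.45 [(array([192., 146.]), array([638., 268.]), array([627., 409.])), (array([195., 133.]), array([609., 247.]), array([633., 427.])), (array([172., 122.]), array([574., 261.]), array([665., 427.]))]
0.5 [(array([195., 135.]), array([635., 260.]), array([632., 422.])), (array([197., 123.]), array([607., 239.]), array([638., 439.])), (array([174., 112.]), array([571., 253.]), array([670., 439.]))]
0.55 [(array([199., 124.]), array([632., 251.]), array([637., 437.])), (array([200., 113.]), array([604., 231.]), array([642., 451.])), (array([177., 102.]), array([568., 245.]), array([675., 451.]))]
0.6 [(array([202., 113.]), array([629., 241.]), array([642., 452.])), (array([204., 103.]), array([601., 222.]), array([646., 464.])), (array([180.,  92.]), array([565., 236.]), array([680., 464.]))]
knob [108.29814831 103.5029526    0.47040313] [-1.  -0.3  0.2 -0.1 -0.4  0.2]
nose [111.67231407  89.08905596   0.43422353] [-2.   0.9 -0.2  1.4 -1.1  1.6]
```

>>> move_arm(
  steps=[
    [[-0.07, 0, -0.11], 0, 1],
    [[-0.075, 0, -0.108], 0, 1],
    [[-0.077, 0, -0.107], 0, 1],
    [[-0.079, 0, -0.105], 0, 1],
    [[-0.079, 0, -0.104], 0, 1],
    [[0, 0, 0], 0, 1],
    [[0, 0, 0], 0, 1],
    [[0, 0, 0], 0, 1],
  ],
)

```text
t: 9.45
ee_pos: [487.4, -92.4, 164.0]
orientation: [-0.64, 3.075, -0.0]
ft_force: [0.0, -0.2, -5.3]
width: 17.5
grasp_force: 30.0
```

```bash
python3 - <<'E'
from h import *
o=ctrl.get_obs();d0=np.array([460.15,-103.97,102.6]);dd=o['ee_pos']-d0
dx=dd@[np.cos(.41),np.sin(.41),0];print(dx,dd[2],o['ft_force'].round(1),o['width'],o['grasp_force'],o['t'])
print('theta',np.arctan2(32+dd[2],146-dx)-.2158, 'r',np.hypot(32+dd[2],146-dx))
a=get('scene')['image'];c=get('wrist')['image'];b=get('top')['image']
A=cv2.resize(a[170:220,225:275],(400,400),interpolation=cv2.INTER_CUBIC)
B=cv2.resize(c[220:300,350:450],(400,320),interpolation=cv2.INTER_CUBIC)
B=np.vstack([B,np.zeros((80,400,3),np.uint8)])
cv2.imwrite('pics/z4.png',np.clip(np.hstack([A,B])[:,:,::-1].astype(float)*1.8+15,0,255).astype(np.uint8))
E
```

```text
29.62868442482763 61.372028575529555 [ 0.  -0.2 -5.3] 17.479821075024727 30.002512335777283 9.45
theta 0.4603800873185385 r 149.1999289845872
```

View pics/z4.png

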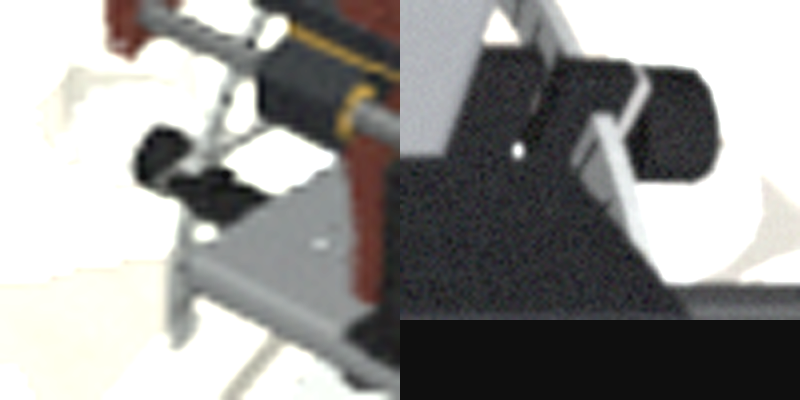

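In the scene crop, pointer (235,200) and nose (190,180) now form one line. In the wrist crop, the nose's front edge is about 2.5 px beyond the pointer's, so the lid is roughly 0.013 rad low, which agrees with the knob fit of 0.47. I'll nudge it up and hand in.

>>> move_arm(
  steps=[
    [[-0.045, 0, -0.055], 0, 1],
    [[0, 0, 0], 0, 1],
    [[0, 0, 0], 0, 1],
    [[0, 0, 0], 0, 1],
    [[0, 0, 0], 0, 1],
    [[0, 0, 0], 0, 1],
  ],
)

```text
t: 10.1
ee_pos: [488.2, -92.0, 165.2]
orientation: [-0.64, 3.076, -0.0]
ft_force: [2.5, -1.3, -7.4]
width: 17.9
grasp_force: 30.0
```

```bash
python3 - <<'E'
from h import *
o=ctrl.get_obs();d0=np.array([460.15,-103.97,102.6]);dd=o['ee_pos']-d0
dx=dd@[np.cos(.41),np.sin(.41),0];th=np.arctan2(32+dd[2],146-dx)-.2158
print('theta',th,o['width'],o['grasp_force'],np.abs(o['qvel']).max(),o['t'])
if .45<th<.49 and o['width']>15: print(ctrl.close_job())
E
```

```text
theta 0.4703081363652365 17.939311236118446 30.000891387462616 0.0025226386139705448 10.1
the job is handed in; nothing more can be done
None
```

I lifted the lid to about 0.47 rad, in line with the index (measured at about 0.47 rad from the images), and handed the job in at about 10 s while holding the tab steady with a 30 N grip; the hand-in returned no verdict.

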